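Top up the filter trays on the returns bench

ROBOT

A 6-joint arm with a two-finger parallel gripper is mounted at the origin on the work surface. World frame = base frame: x ahead of the robot, y to its left, z up, the work surface at z = 0. Lengths are in m, angles in rad, forces in N, time in s.
With the tool pointing down it reaches from about 0.3 to 0.85 m from the base axis. Payload 5.4 kg.
Tool frame: the origin (TCP) lies midway between the tips of the shut fingers; the grasp point (between the pads) lies r.grip_depth behind it (r.grip_depth is the distance from the TCP to the grasp point, in m); z points along the fingers, x is the direction in which the jaws open and shut, and the axes are right-handed (so a half turn about z gives the same grasp; the last joint's range is limited). The gripper opens to 85 mm and grips with 20 to 120 N. Pads are 22 mm wide; open, the fingers measure 114 mm over their backs; the gripper's body (76 mm by 85 mm) begins 54 mm behind the grasp point. The pads swing forward as they close: fully open they stand 13 mm farther back than shut.
Start: joints at [-1.5, 0.158, 1.597, -0, 1.386, -0.21], TCP at [0.159, -0.552, 0.231] pointing down, gripper open.
Joint ranges: [-2.91, 2.91], [-0.94, 2.29], [0.18, 2.7], [-1.29, 4.43], [0.17, 2.64], [-3, 3]. Speed limits (rad/s): [2.57, 2.57, 3.14, 3.14, 3.14, 3.14].

INTERFACE

Orientations are given as a rotation vector (axis times angle).
In Python, from cell import r, cams gives the robot as it stands.
- The arm moves only by the tool play_rows, never from a script. Its argument "motion" is a list of rows, each a list of 7 numbers: the closure, from -1 (fully open) to 1 (shut), then the shift along the tool's x, y, z in mm, then the turn, a rotation vector about the tool's x, y, z in rad. In form: [[jaw, tx, ty, tz, wx, wy, wz], ...]. A call has 1 to 8 rows; each row is the pose to reach, as a shift and turn from the pose measured when the call began, along the tool's axes at that moment; what a row does not reach only later rows make up. A row lasts 1/12 s, in which the tool goes at most 41.7 mm and 7.16 degrees, less where a joint would pass 70% of its speed; a pose out of reach is approached as far as the arm can. A call with a gripper value outside its range is refused whole. The fingers move at their own pace and stop on an object; "grip_force" is the grip in N (left out, the last holds). Time passes only in rows, so rows that repeat a pose let the fingers close. It gives the time, the measured TCP pose, the force and the opening at its end, in the units of the state.
- r.state(): the state, without advancing time (a new reading comes with each control period).
- cams.read_camera(name): name is "side" or "top" or "wrist"; returns the picture (480x640x3 uint8, red, green, blue); there is no depth.
- cams.camera_model(name): a dict with "fx", "fy", "cx", "cy" (pixels), "pose" (4x4, takes a point from camera to world coordinates). Camera axes: x right, y down, z forward; pixel columns grow to the right and rows downward; lengths in m; the calibration is good to about 2 mm. A picture is of the moment at which its call begins: read the wrist's pose just before it. camera_model takes no time and is no camera call; for the wrist camera it gives the pose at the moment of the call.
- r.hand_in(): hands the job in, once; it reports no verdict.
Trained networks look in the newest picture that a camera, given by its name, has taken for a name from the list of things; names that differ only in an ending like _2 or _b are one class to them, and where a whole thing is asked for, a point or a joint stands for the part that bears it (a point fixed in the world has none). Each returns a list of dicts, best first, with "conf" (0 to 1); they miss things now and then, are a little off and sometimes report something else, mostly with a low value. They report only what shows in the picture. A call takes as long as a camera call. They do not tell look-alikes from the thing itself.
- cams.search_frame(camera, label): "location" ([column, row] in pixels, amid what is visible of it).
- cams.regions_of(camera, label): "region" (480x640 bool, what is visible of it) and "location" ([column, row] in pixels, amid what is visible of it).
The state is a dict: "t": time; "q": joint angles; "qvel": joint speeds; "joint_efforts": joint torques, N m; "ee_pos": TCP position; "eef_rot": TCP orientation; "ft_force": force on the tool from outside, world axes, zero at the start; "wrist_torque": the same for the moment, N m; "gripper_width": opening from 0.0 (shut) to 1.0 (fully open).
Only numpy, scipy, OpenCV 4.12 (cv2) and the standard library are available. Lean on these libraries where they do the work, as an engineer would, in place of code of your own. Each camera call takes 0.05 s, during which the arm holds its last target. There are 200 camera calls.

TASK

Each of the three cardboard shelf trays is one filter short: take the three loose filters off the bench one by one and stand each upright, gently and without dropping it, in the empty cell of the tray that already holds a filter of the same kind. Do not knock over or take out the filters already in the trays, and leave the wheel bearing where it lies.

Things in the scene. Friction and masses are not known exactly. Their poses are not given: they have to be found in the camera images.
- loose_oil: the LOOSE one on the bench: short, wide spin-on oil filter: a white steel can 64 mm in diameter (66 mm at the seam round its foot, lowest 9 mm) and 76 mm tall, upright, plain fluted dome on top (the side is straight up to 64 mm above the foot); about 260 g. Origin: centre of its underside; z up along its axis; round, its yaw means nothing.
- loose_fuel: the LOOSE one on the bench: tall, slim fuel filter: a white steel can 52 mm in diameter (54 mm at the seam round its foot, lowest 9 mm) and 100 mm tall (side straight up to 95 mm above the foot), upright, with two steel hose nipples 9 mm thick standing 12 mm above its top (112 mm overall); about 200 g. Origin: centre of its underside; z up along its axis; round, its yaw means nothing.
- loose_element: the LOOSE one on the bench: narrow filter element: pleated white paper between white end caps, 46 mm in diameter and 74 mm tall, upright, with a round open hole 20 mm wide in its top; about 60 g. Origin: centre of its underside; z up along its axis; round, its yaw means nothing.
- tray_oil: cardboard tray for the short wide oil filter, fixed: two square cells 82 mm inside in a row, one empty, one holding a filter; floor, walls 4 mm thick. Walls 24 mm high, rising along the stocked cell to 58 mm. Origin: under the centre of the EMPTY cell, 4 mm below its floor; x along the row to the stocked cell's centre, 86 mm off; y across the row; z up.
- tray_fuel: cardboard tray for the tall slim fuel filter with nipples, fixed: two square cells 70 mm inside in a row, one empty, one holding a filter; floor, walls 4 mm thick. Walls 24 mm high, rising along the stocked cell to 58 mm. Origin: under the centre of the EMPTY cell, 4 mm below its floor; x along the row to the stocked cell's centre, 74 mm off; y across the row; z up.
- tray_element: cardboard tray for the pleated filter element, fixed: two square cells 62 mm inside in a row, one empty, one holding a filter; floor, walls 4 mm thick. Walls 24 mm high, rising along the stocked cell to 58 mm. Origin: under the centre of the EMPTY cell, 4 mm below its floor; x along the row to the stocked cell's centre, 66 mm off; y across the row; z up.
- stock_oil: the one already standing loose in the stocked cell of its tray, same size and shape as the loose short wide oil filter. Origin: centre of its underside; z up.
- stock_fuel: the one already standing loose in the stocked cell of its tray, same size and shape as the loose tall slim fuel filter with nipples. Origin: centre of its underside; z up.
- stock_element: the one already standing loose in the stocked cell of its tray, same size and shape as the loose pleated filter element. Origin: centre of its underside; z up.
- bearing: wheel bearing lying flat on the bench among the loose filters: a plain steel ring 64 mm across, 36 mm high, with a 36 mm bore, about 450 g; it belongs in no tray (a marker, a knife and a washer, under 16 mm high, also lie between the loose parts). Origin: centre of its underside; z up.
Things that resemble listed ones, but are neither listed nor needed, are in the scene too. What is shaped like the tray_oil but yellow is not meant.

How it is judged:
At the end, for the whole second after the job is handed in: Each loose filter stands upright (within 0.12 rad) and at rest on the floor of the empty cell of the tray of its own kind (underside within 4 mm of the cell floor, axis within 13 mm of the cell's centre), and the filters that were in the trays still stand upright in their own cells (horizontal distance between loose_oil and tray_oil below 0.013 m and z of loose_oil in the frame of tray_oil between 0 and 0.008 m and angle between each of loose_oil, stock_oil, loose_fuel, stock_fuel, loose_element, stock_element's own z axis and vertical below 0.12 rad and linear speed of each of loose_oil, loose_fuel, loose_element below 0.02 m/s and x of stock_oil in the frame of tray_oil above 0.073 m and z of stock_oil in the frame of tray_oil below 0.008 m and horizontal distance between loose_fuel and tray_fuel below 0.013 m and z of loose_fuel in the frame of tray_fuel between 0 and 0.008 m and x of stock_fuel in the frame of tray_fuel above 0.061 m and z of stock_fuel in the frame of tray_fuel below 0.008 m and horizontal distance between loose_element and tray_element below 0.013 m and z of loose_element in the frame of tray_element between 0 and 0.008 m and x of stock_element in the frame of tray_element above 0.053 m and z of stock_element in the frame of tray_element below 0.008 m); the robot touches nothing.
It fails at once if a filter is dropped into its tray (faster than 0.6 m/s when less than 60 mm above the floor of its cell) ((horizontal distance between loose_oil and tray_oil below 0.04 m and z of loose_oil in the frame of tray_oil below 0.064 m and linear speed of loose_oil above 0.6 m/s) or (horizontal distance between loose_fuel and tray_fuel below 0.04 m and z of loose_fuel in the frame of tray_fuel below 0.064 m and linear speed of loose_fuel above 0.6 m/s) or (horizontal distance between loose_element and tray_element below 0.04 m and z of loose_element in the frame of tray_element below 0.064 m and linear speed of loose_element above 0.6 m/s)).
It fails at once if a filter already in a tray is knocked over or taken out (tilted by over 0.5 rad or moved by over 40 mm) (angle between any of stock_oil, stock_fuel, stock_element's own z axis and vertical above 0.5 rad or distance of any of stock_oil, stock_fuel, stock_element from where it was at the start of the episode above 0.04 m).
It fails at once if the wheel bearing is moved by more than 30 mm (distance of bearing from where it was at the start of the episode above 0.03 m).
It also fails if it takes over 88 s, if anything falls off the work surface, if the arm or the gripper's body presses on something with over 40 N, if the wrist force passes 120 N, or if a joint passes its speed limit or range.

## Working session

There is one attempt and no reset: what is moved stays moved. The work goes in short steps, Python scripts to look and compute and a tool call to move; the robot and the scene stay as the last step left them, time stands still between calls to the robot, and variables do not carry over. Pictures are saved under pics/ and viewed, on a budget of 14 in all, crops included, one or two more only if the job needs it, and the job is handed in when it is done.

Besides the shell and the picture viewer there is one more tool, called after "Emit:" as name(argument=value, ...), one argument or row to a line, values as JSON. play_rows: Moves the arm, as the interface text tells. Its arguments: {"type":"object","properties":{"motion":{"type":"array","items":{"type":"array","items":{"type":"number"}}},"grip_force":{"type":"number"}},"required":["motion"]}

```bash
ls; mkdir -p pics; python3 - <<'E'
from cell import r,cams
import cv2,numpy as np
for c in ("top","side"):
    im=cams.read_camera(c); cv2.imwrite(f"pics/{c}0.png",im[:,:,::-1])
    m=cams.camera_model(c); print(c,m["fx"],m["cx"],m["cy"],np.round(m["pose"],3).tolist())
for n in ["loose_oil","loose_fuel","loose_element","tray_oil","tray_fuel","tray_element","stock_oil","stock_fuel","stock_element","bearing"]:
    print(n,[(np.round(d["location"]).tolist(),round(d["conf"],2)) for d in cams.search_frame("top",n)])
print(r.grip_depth,r.state())
E
```

```text
pics
top 553.5687788556639 318.7391272218531 238.07223828400478 [[-0.025, -0.994, 0.104, 0.392], [-1.0, 0.024, -0.009, -0.026], [0.007, -0.105, -0.994, 1.185], [0.0, 0.0, 0.0, 1.0]]
side 563.6585389266842 315.7326995599072 235.86307123624007 [[-0.846, -0.278, 0.455, -0.009], [-0.533, 0.421, -0.734, 0.818], [0.013, -0.864, -0.504, 0.617], [0.0, 0.0, 0.0, 1.0]]
loose_oil [([345.0, 270.0], 0.57)]
loose_fuel [([154.0, 280.0], 0.77)]
loose_element [([443.0, 258.0], 0.95)]
tray_oil [([430.0, 177.0], 0.76), ([496.0, 322.0], 0.72)]
tray_fuel [([301.0, 190.0], 0.91)]
tray_element [([182.0, 180.0], 0.71)]
stock_oil [([441.0, 148.0], 0.65)]
stock_fuel [([307.0, 163.0], 0.55), ([232.0, 280.0], 0.46)]
stock_element [([181.0, 160.0], 0.88)]
bearing [([234.0, 283.0], 0.62), ([430.0, 176.0], 0.4)]
0.0187 {'t': 0.6, 'q': array([-1.50008412e+00,  1.58385063e-01,  1.59702034e+00,  2.98668139e-05,
        1.38621015e+00, -2.10140072e-01]), 'qvel': array([ 2.07247350e-03, -5.70048877e-04,  6.45205370e-04, -9.58982422e-05,
       -1.75426859e-03,  1.09615450e-03]), 'joint_efforts': array([ 5.84673217e-04, -3.95805466e+01, -3.31541383e+01, -1.79585713e-04,
        8.94043696e-04, -2.48260548e-06]), 'ee_pos': array([ 0.15933993, -0.55245498,  0.23129735]), 'eef_rot': array([-2.51046442e+00,  1.88863527e+00, -1.11998015e-05]), 'ft_force': array([0.0382364 , 0.53105071, 0.0965372 ]), 'wrist_torque': array([-0.05957939,  0.0173396 ,  0.01079663]), 'gripper_width': 0.9975786803387002}
```

View pics/top0.png

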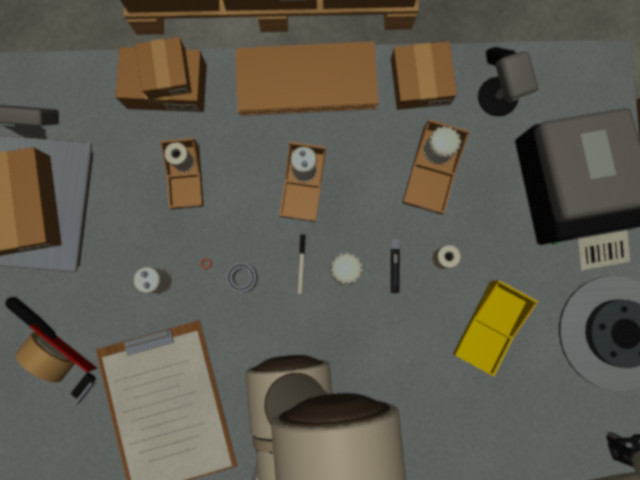

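View pics/side0.png

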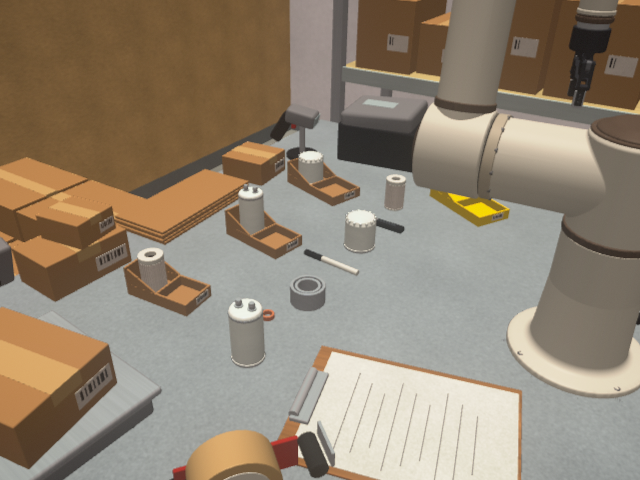

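Loose filters: fuel (147,280), oil (346,268), element (448,256). Trays: element (182,180), fuel (301,190), oil (430,177). Look-alikes: the yellow tray at (496,322) for tray_oil, stock filters inside the trays at (178,153), (303,160), (443,143), and the bearing at (241,278). I'll fit silhouettes in both views to get positions.

```bash
cat > h.py <<'E'
from cell import r,cams
import cv2,numpy as np
from scipy.optimize import minimize
from scipy.spatial.transform import Rotation as R
def proj(m,P):
    T=np.linalg.inv(m["pose"]); c=np.asarray(P,float)@T[:3,:3].T+T[:3,3]
    return np.c_[m["fx"]*c[:,0]/c[:,2]+m["cx"],m["fy"]*c[:,1]/c[:,2]+m["cy"]]
def back(m,uv,z):
    d=m["pose"][:3,:3]@[(uv[0]-m["cx"])/m["fx"],(uv[1]-m["cy"])/m["fy"],1]; o=m["pose"][:3,3]
    return o+d*(z-o[2])/d[2]
def cyl(x,y,rad,z0,z1):
    a=np.linspace(0,2*np.pi,40); return np.vstack([np.c_[x+rad*np.cos(a),y+rad*np.sin(a),0*a+z] for z in (z0,z1)])
def trayhulls(x,y,t,s,rad,h):
    c=np.array([np.cos(t),np.sin(t)]);n=np.array([-c[1],c[0]]);p=s+4;w=s/2+4
    f=lambda a,b,z:np.r_[np.array([x,y])+a*c+b*n,z]
    Q=[f(a,b,z) for a,z in((-w,0),(-w,.024),(p+w,0),(p+w,.058),(p/2,.024)) for b in(-w,w)]
    sx,sy=np.array([x,y])+p*c
    return [np.array(Q),cyl(sx,sy,rad,.004,h)]
def mask(m,hulls):
    im=np.zeros((960,1280),np.uint8)
    for H in hulls:
        cv2.fillConvexPoly(im,cv2.convexHull((proj(m,H)*2).round().astype(np.int32)),1)
    return cv2.resize(im,(640,480),interpolation=cv2.INTER_AREA).astype(bool)
def iou(a,b): return (a&b).sum()/max(1,(a|b).sum())
def fit(obs,model,x0,steps):
    def cost(v): return -sum(iou(M,mask(m,model(v))) for m,M in obs)
    S=np.array([x0]+[np.array(x0)+np.eye(len(x0))[i]*steps[i] for i in range(len(x0))])
    o=minimize(cost,x0,method="Nelder-Mead",options=dict(initial_simplex=S,xatol=2e-4,fatol=1e-4))
    return o.x,-o.fun/len(obs)
def togo(p,ang=None):
    """shift (mm) in tool axes to TCP point p, turn wz to bring jaw axis to world angle ang (mod pi)"""
    s=r.state(); Rt=R.from_rotvec(s["eef_rot"]).as_matrix(); d=Rt.T@(np.array(p)-s["ee_pos"])*1000
    w=0
    if ang is not None:
        w=-((ang-np.arctan2(Rt[1,0],Rt[0,0])+np.pi/2)%np.pi-np.pi/2)
    return np.round(d,1),round(w,3)
E
python3 - <<'E'
from h import *
for c in("top","side"): cams.read_camera(c)
D={"oil":(.082,.032,.076,(346,268)),"fuel":(.070,.026,.106,(147,280)),"element":(.062,.023,.074,(448,256))}
def reg(c,n): return cams.regions_of(c,n)
M={c:cams.camera_model(c) for c in("top","side")}
for k,(s,rad,h,px) in D.items():
    x0=back(M["top"],px,h)[:2]
    hh=h if k!="fuel" else .1
    mod=lambda v:[cyl(v[0],v[1],rad,0,hh)]
    for cs in (["top"],["side"],["top","side"]):
        obs=[]
        for c in cs:
            L=reg(c,"loose_"+k)
            if L:
                b=max(L,key=lambda d:iou(d["region"],mask(M[c],mod(x0)))); obs.append((M[c],b["region"]))
        if obs: print("loose",k,cs,fit(obs,mod,x0,(.01,.01)))
for k,px,yaw in(("oil",(425,192),-.25),("fuel",(298,203),-.1),("element",(185,192),.05)):
    s,rad,h,_=D[k]; x0=list(back(M["top"],px,.01)[:2])+[yaw]
    mod=lambda v:trayhulls(*v,s,rad,h)
    O=[]
    for c in("top","side"):
        A=reg(c,"tray_"+k);B=reg(c,"stock_"+k); m0=mask(M[c],mod(x0))
        if A and B:
            u=max(A,key=lambda d:iou(d["region"],m0))["region"]|max(B,key=lambda d:iou(d["region"],m0))["region"]
            O.append((M[c],u))
    for obs in ([O[0]],[O[-1]],O): print("tray",k,x0,fit(obs,mod,x0,(.01,.01,.1)))
E
```

```text
loose oil ['top'] (array([ 0.44480882, -0.08903495]), np.float64(0.9551724137931035))
loose oil ['side'] (array([ 0.45088891, -0.10048877]), np.float64(0.8673835125448028))
loose oil ['top', 'side'] (array([ 0.44434405, -0.08915648]), np.float64(0.8986022124637055))
loose fuel ['top'] (array([0.43123091, 0.30244686]), np.float64(0.9507119386637459))
loose fuel ['side'] (array([0.43376122, 0.29933199]), np.float64(0.9315413691726165))
loose fuel ['top', 'side'] (array([0.43153296, 0.3024726 ]), np.float64(0.9345833683489526))
loose element ['top'] (array([ 0.46507278, -0.29767778]), np.float64(0.9235880398671097))
loose element ['side'] (array([ 0.4692251 , -0.30907061]), np.float64(0.9445983379501385))
loose element ['top', 'side'] (array([ 0.46503334, -0.29764539]), np.float64(0.8950651316854601))
tray oil [np.float64(0.6091385361590368), np.float64(-0.2683781689046062), -0.25] (array([ 0.60913854, -0.26837817, -0.25      ]), np.float64(0.022939453125))
tray oil [np.float64(0.6091385361590368), np.float64(-0.2683781689046062), -0.25] (array([ 0.81487522, -0.53544247, -0.53770946]), 
[... 458 characters left out ...]
.59171424,  0.00581489, -0.1       ]), np.float64(0.0))
tray fuel [np.float64(0.5917142391135126), np.float64(0.005814885610770558), -0.1] (array([ 0.59171424,  0.00581489, -0.1       ]), np.float64(0.0058382161458333335))
tray element [np.float64(0.6214796436628327), np.float64(0.24808490130383157), 0.05] (array([0.62147964, 0.2480849 , 0.05      ]), np.float64(0.011129557291666667))
tray element [np.float64(0.6214796436628327), np.float64(0.24808490130383157), 0.05] (array([0.62147964, 0.2480849 , 0.05      ]), np.float64(0.0))
tray element [np.float64(0.6214796436628327), np.float64(0.24808490130383157), 0.05] (array([0.62147964, 0.2480849 , 0.05      ]), np.float64(0.005564778645833333))
```

```bash
sed -i 's/p=s+4;w=s\/2+4/p=s+.004;w=s\/2+.004/' h.py; cat > trays.py <<'E'
from h import *
for c in("top","side"): im=cams.read_camera(c)
D={"oil":(.082,.032,.076),"fuel":(.070,.026,.106),"element":(.062,.023,.074)}
M={c:cams.camera_model(c) for c in("top","side")}
vis={c:cams.read_camera(c)[:,:,::-1].copy() for c in M}
for k,px,yaw in(("oil",(425,192),-.25),("fuel",(298,203),-.1),("element",(185,192),.05)):
    s,rad,h=D[k]; x0=list(back(M["top"],px,.01)[:2])+[yaw]
    mod=lambda v:trayhulls(*v,s,rad,h)
    O=[]
    for c in("top","side"):
        A=cams.regions_of(c,"tray_"+k);B=cams.regions_of(c,"stock_"+k); m0=mask(M[c],mod(x0))
        if A and B:
            u=max(A,key=lambda d:iou(d["region"],m0))["region"]|max(B,key=lambda d:iou(d["region"],m0))["region"]
            O.append((M[c],u))
    for obs in ([O[0]],[O[-1]],O):
        v,q=fit(obs,mod,x0,(.01,.01,.1)); print("tray",k,np.round(v,4),round(q,3))
    for c in M:
        for H in mod(v): cv2.polylines(vis[c],[cv2.convexHull(proj(M[c],H).round().astype(np.int32))],True,(0,255,0),1)
cv2.imwrite("pics/fit.png",np.vstack([cv2.resize(vis["top"][110:230,150:480],None,fx=2.4,fy=2.4),cv2.resize(vis["side"][140:320,110:440],None,fx=1.7,fy=1.7,dst=None)[:, :] if 0 else cv2.resize(vis["side"][140:320,110:440],(792,300))]))
E
python3 trays.py
```

```text
tray oil [ 0.617  -0.2738 -0.3107] 0.964
tray oil [ 0.6186 -0.278  -0.3008] 0.942
tray oil [ 0.6166 -0.2738 -0.3198] 0.941
tray fuel [ 0.5951  0.0016 -0.1733] 0.961
tray fuel [ 0.597   0.0006 -0.2041] 0.907
tray fuel [ 0.5947  0.0009 -0.1774] 0.925
tray element [0.6228 0.2468 0.0525] 0.937
tray element [0.6259 0.2462 0.0254] 0.903
tray element [0.6229 0.2463 0.0674] 0.915
```

View pics/fit.png

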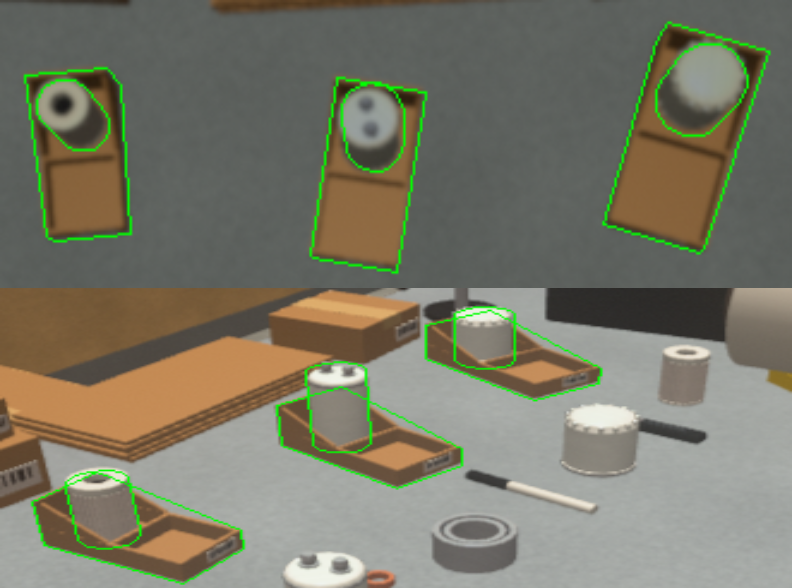

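```bash
python3 - <<'E'
from h import *
print(togo([.465,-.298,.22],1.63))
m=cams.camera_model("wrist"); print(m["fx"],np.round(m["pose"],3).tolist())
E
```

```text
(array([-159.8, -364.2,   11.3]), np.float64(0.222))
338.6714920645979 [[0.276, -0.91, -0.309, 0.24], [-0.961, -0.261, -0.09, -0.528], [0.001, 0.322, -0.947, 0.375], [0.0, 0.0, 0.0, 1.0]]
```

Emit:
play_rows(
  motion=[
    [-1,-12,-27,1,0,0,0.03],
    [-1,-28,-64,2,0,0,0.06],
    [-1,-44,-101,3,0,0,0.09],
    [-1,-60,-138,4,0,0,0.12],
    [-1,-76,-175,5,0,0,0.15],
    [-1,-92,-211,6,0,0,0.18],
    [-1,-108,-247,7,0,0,0.2],
    [-1,-122,-279,8,0,0,0.222],
  ],
)

```text
t: 3.37
ee_pos: [0.3952, -0.3561, 0.2235]
eef_rot: [-2.285, 2.156, -0.001]
ft_force: [-0.5, -0.3, -0.3]
gripper_width: 1.003
```

```bash
python3 -c "
from h import *
print(togo([.465,-.298,.22],1.63))"
```

```text
(array([-53.9, -73.1,   3.5]), np.float64(-0.001))
```

Emit:
play_rows(
  motion=[
    [-1,-20,-27,1,0,0,0],
    [-1,-38,-51,2,0,0,0],
    [-1,-54,-73,3,0,0,0],
    [-1,-54,-73,3,0,0,0],
  ],
)

```text
t: 3.7
ee_pos: [0.4677, -0.2946, 0.2203]
eef_rot: [-2.289, 2.149, -0.001]
ft_force: [-1.2, 0.6, -0.8]
gripper_width: 0.997
```

```bash
cat > look.py <<'E'
from h import *
import sys
# look.py name kind: wrist-camera estimate of a loose filter via silhouette fit
k,x,y=sys.argv[1],float(sys.argv[2]),float(sys.argv[3])
rad,h={"oil":(.032,.074),"fuel":(.026,.1),"element":(.023,.074)}[k]
mod=lambda v:[cyl(v[0],v[1],rad,0,h)]
O=[]
for c in("top","wrist"):
    m=cams.camera_model(c); im=cams.read_camera(c)
    L=cams.regions_of(c,"loose_"+k)
    if not L: print(c,"none"); continue
    b=max(L,key=lambda d:iou(d["region"],mask(m,mod((x,y)))))
    O.append((m,b["region"])); v,q=fit(O[-1:],mod,(x,y),(.01,.01)); print(c,b["conf"],np.round(v,4),round(q,3))
    if c=="wrist":
        vis=im[:,:,::-1].copy()
        for H in mod(v): cv2.polylines(vis,[cv2.convexHull(proj(m,H).round().astype(np.int32))],True,(0,255,0),1)
        cv2.imwrite(f"pics/w_{k}.png",vis)
E
python3 look.py element .465 -.298
```

```text
top 0.39 [ 0.4603 -0.2856] 0.168
wrist 0.86 [ 0.4668 -0.2969] 0.949
```

View pics/w_element.png

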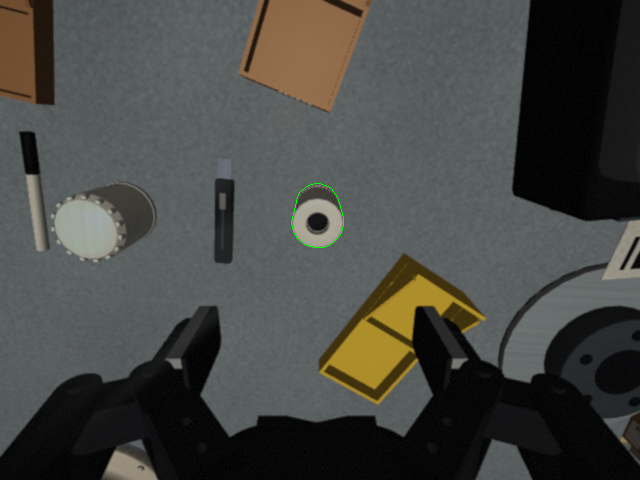

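```bash
python3 -c "
from h import *
print(togo([.4665,-.297,.03]))"
```

```text
(array([ -1.5,  -2.1, 190.5]), 0)
```

Emit:
play_rows(
  motion=[
    [-1,-2,-2,15,0,0,0],
    [-1,-2,-2,50,0,0,0],
    [-1,-2,-2,88,0,0,0],
    [-1,-2,-2,125,0,0,0],
    [-1,-2,-2,158,0,0,0],
    [-1,-2,-2,180,0,0,0],
    [-1,-2,-2,190,0,0,0],
    [-1,-2,-2,190,0,0,0],
  ],
)

```text
t: 4.57
ee_pos: [0.4642, -0.2959, 0.0282]
eef_rot: [2.283, -2.158, -0.007]
ft_force: [-0.3, -0.2, 0.7]
gripper_width: 0.999
```

Emit:
play_rows(
  motion=[
    [1,0,0,0,0,0,0],
    [1,0,0,0,0,0,0],
    [1,0,0,0,0,0,0],
    [1,0,0,0,0,0,0],
    [1,0,0,0,0,0,0],
    [1,0,0,0,0,0,0],
  ],
  grip_force=25,
)

```text
t: 5.07
ee_pos: [0.4653, -0.2973, 0.03]
eef_rot: [2.283, -2.157, -0.001]
ft_force: [-0.9, -0.8, 5.9]
gripper_width: 0.525
```

```bash
python3 -c "
from h import *
print(togo([.623,.247,.2],1.63))"
```

```text
(array([-534.5, -187.9, -170.2]), np.float64(-0.003))
```

Emit:
play_rows(
  motion=[
    [1,0,0,-12,0,0,0],
    [1,0,0,-40,0,0,0],
    [1,0,0,-75,0,0,0],
    [1,-8,-3,-110,0,0,0],
    [1,-30,-11,-142,0,0,0],
    [1,-62,-22,-162,0,0,0],
    [1,-99,-35,-170,0,0,0],
    [1,-136,-48,-170,0,0,0],
  ],
)

```text
t: 5.73
ee_pos: [0.5074, -0.1583, 0.2043]
eef_rot: [-2.281, 2.159, -0.009]
ft_force: [1.0, 0.4, -0.4]
gripper_width: 0.521
```

Emit:
play_rows(
  motion=[
    [1,-37,-13,0,0,0,0],
    [1,-74,-26,0,0,0,0],
    [1,-111,-39,0,0,0,0],
    [1,-148,-52,0,0,0,0],
    [1,-185,-65,0,0,0,0],
    [1,-222,-78,0,0,0,0],
    [1,-255,-90,0,0,0,0],
    [1,-280,-98,0,0,0,0],
  ],
)

```text
t: 6.4
ee_pos: [0.5898, 0.13, 0.2045]
eef_rot: [-2.283, 2.156, -0.008]
ft_force: [0.2, -0.0, -0.5]
gripper_width: 0.526
```

```bash
python3 -c "
from h import *
print(togo([.623,.247,.2],1.63))"
```

```text
(array([-114.9,  -39.8,    4.4]), np.float64(-0.002))
```

```bash
cat > wtray.py <<'E'
from h import *
import sys
k,x0=sys.argv[1],[float(a) for a in sys.argv[2:5]]
s,rad,h={"oil":(.082,.032,.076),"fuel":(.070,.026,.106),"element":(.062,.023,.074)}[k]
m=cams.camera_model("wrist"); im=cams.read_camera("wrist")
mod=lambda v:trayhulls(*v,s,rad,h)
A=cams.regions_of("wrist","tray_"+k);B=cams.regions_of("wrist","stock_"+k); m0=mask(m,mod(x0))
vis=im[:,:,::-1].copy(); v=x0
if A and B:
    u=max(A,key=lambda d:iou(d["region"],m0))["region"]|max(B,key=lambda d:iou(d["region"],m0))["region"]
    v,q=fit([(m,u)],mod,x0,(.01,.01,.1)); print(np.round(v,4),round(q,3))
c=np.array([np.cos(v[2]),np.sin(v[2])]);n=np.array([-c[1],c[0]]);w=s/2
F=[np.r_[np.array(v[:2])+a*c+b*n,.024] for a,b in((-w,-w),(-w,w),(w,w),(w,-w))]
for H in mod(v)+[np.array(F)]: cv2.polylines(vis,[cv2.convexHull(proj(m,H).round().astype(np.int32))],True,(0,255,0),1)
cv2.imwrite(f"pics/t_{k}.png",vis)
E
python3 wtray.py element .623 .247 .06
```

```text
[0.6247 0.2476 0.0754] 0.955
```

View pics/t_element.png

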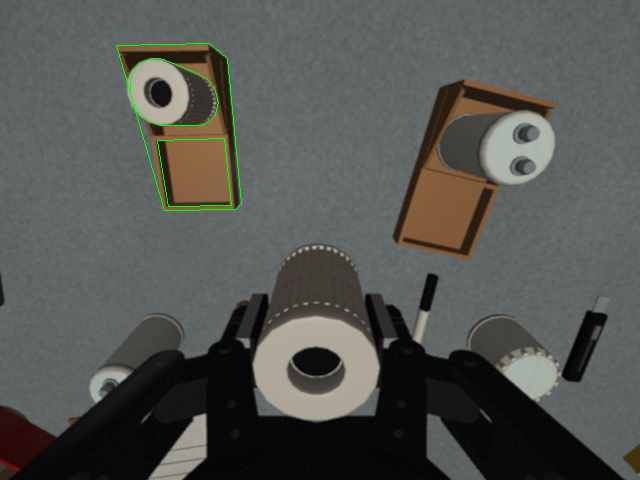

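```bash
python3 -c "
from h import *
print(togo([.624,.2475,.12],1.64))"
```

```text
(array([-116.9,  -41. ,   84. ]), np.float64(-0.011))
```

Emit:
play_rows(
  motion=[
    [1,-15,-5,0,0,0,0],
    [1,-45,-16,0,0,0,0],
    [1,-78,-27,0,0,0,-0.01],
    [1,-103,-36,10,0,0,-0.01],
    [1,-117,-41,35,0,0,-0.01],
    [1,-117,-41,62,0,0,-0.01],
    [1,-117,-41,78,0,0,-0.01],
    [1,-117,-41,84,0,0,-0.01],
  ],
)

```text
t: 7.22
ee_pos: [0.6216, 0.2461, 0.1163]
eef_rot: [2.292, -2.142, 0.003]
ft_force: [-0.7, -0.6, -1.2]
gripper_width: 0.523
```

```bash
python3 -c "
from h import *
cams.read_camera('wrist')
print(togo([.624,.2475,.036],1.64))"
```

```text
(array([-1.6, -2.3, 80.7]), np.float64(-0.002))
```

Emit:
play_rows(
  motion=[
    [1,-2,-2,10,0,0,0],
    [1,-2,-2,26,0,0,0],
    [1,-2,-2,42,0,0,0],
    [1,-2,-2,57,0,0,0],
    [1,-2,-2,69,0,0,0],
    [1,-2,-2,77,0,0,0],
    [1,-2,-2,80,0,0,0],
    [1,-2,-2,81,0,0,0],
  ],
)

```text
t: 7.93
ee_pos: [0.6236, 0.2477, 0.0353]
eef_rot: [2.292, -2.142, 0.003]
ft_force: [-0.3, -0.5, -0.5]
gripper_width: 0.523
```

Emit:
play_rows(
  motion=[
    [1,0,0,0,0,0,0],
  ],
)

```text
t: 8.02
ee_pos: [0.6241, 0.2478, 0.0359]
eef_rot: [2.292, -2.143, 0.004]
ft_force: [0.6, -0.5, -1.3]
gripper_width: 0.524
```

Emit:
play_rows(
  motion=[
    [1,0,0,1,0,0,0],
    [1,0,0,1,0,0,0],
    [-1,0,0,1,0,0,0],
    [-1,0,0,1,0,0,0],
    [-1,0,0,1,0,0,0],
    [-1,0,0,1,0,0,0],
  ],
)

```text
t: 8.52
ee_pos: [0.6243, 0.2478, 0.0352]
eef_rot: [2.293, -2.143, 0.004]
ft_force: [-0.7, -0.2, -0.6]
gripper_width: 1.001
```

Emit:
play_rows(
  motion=[
    [-1,0,0,0,0,0,0],
    [-1,0,0,-10,0,0,0],
    [-1,0,0,-35,0,0,0],
    [-1,0,0,-70,0,0,0],
    [-1,0,0,-108,0,0,0],
    [-1,0,0,-145,0,0,0],
    [-1,0,0,-175,0,0,0],
    [-1,0,0,-190,0,0,0],
  ],
)

```text
t: 9.18
ee_pos: [0.6264, 0.2492, 0.2322]
eef_rot: [-2.292, 2.142, -0.012]
ft_force: [-0.2, 0.3, 0.5]
gripper_width: 0.999
```

```bash
python3 -c "
from h import *
cv2.imwrite('pics/p1.png',cams.read_camera('wrist')[:,:,::-1])
print(togo([.4315,.3025,.25],-.177+np.pi/2))"
```

```text
(array([-66.2, 191.6, -18.2]), np.float64(0.245))
```

View pics/p1.png

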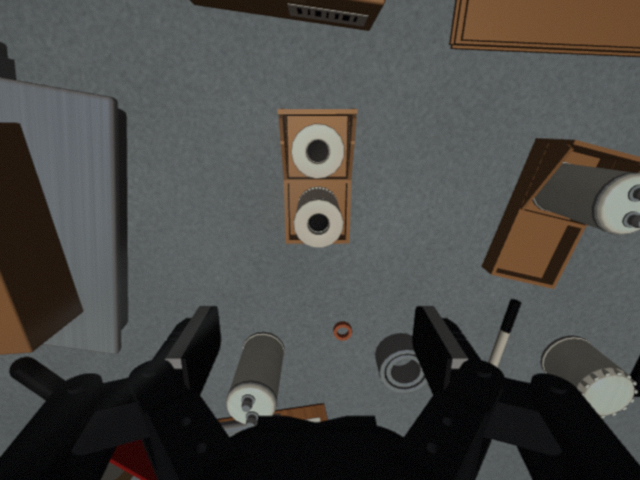

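Emit:
play_rows(
  motion=[
    [-1,-4,12,-2,0,0,0.04],
    [-1,-15,43,-5,0,0,0.09],
    [-1,-27,79,-8,0,0,0.14],
    [-1,-39,114,-12,0,0,0.19],
    [-1,-51,148,-15,0,0,0.245],
    [-1,-61,176,-18,0,0,0.245],
    [-1,-66,191,-18,0,0,0.245],
    [-1,-66,191,-18,0,0,0.245],
  ],
)

```text
t: 9.9
ee_pos: [0.4292, 0.3034, 0.2501]
eef_rot: [-2.015, 2.401, -0.012]
ft_force: [0.1, -1.5, 1.5]
gripper_width: 0.998
```

```bash
python3 look.py fuel .4315 .3025; python3 -c "
from h import *
print(togo([.4315,.3025,.05],-.177+np.pi/2))"
```

```text
top 0.62 [0.4304 0.3025] 0.665
wrist 0.69 [0.4349 0.3041] 0.963
(array([ -0.2,   3.9, 199.7]), np.float64(-0.001))
```

View pics/w_fuel.png

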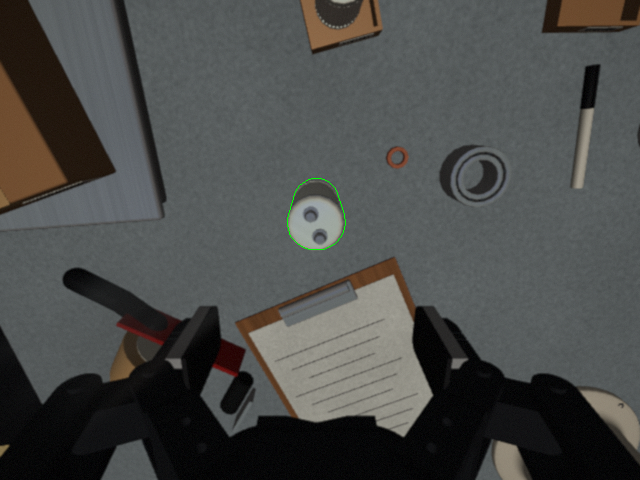

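Emit:
play_rows(
  motion=[
    [-1,0,2,12,0,0,0],
    [-1,0,2,45,0,0,0],
    [-1,0,2,82,0,0,0],
    [-1,0,2,120,0,0,0],
    [-1,0,2,155,0,0,0],
    [-1,0,2,182,0,0,0],
    [-1,0,2,195,0,0,0],
    [-1,0,2,197,0,0,0],
  ],
)

```text
t: 10.77
ee_pos: [0.4306, 0.3001, 0.0479]
eef_rot: [2.013, -2.411, 0.01]
ft_force: [-0.9, -0.0, -0.7]
gripper_width: 0.995
```

Emit:
play_rows(
  motion=[
    [-1,0,0,0,0,0,0],
    [1,0,0,0,0,0,0],
    [1,0,0,0,0,0,0],
    [1,0,0,0,0,0,0],
    [1,0,0,0,0,0,0],
    [1,0,0,0,0,0,0],
    [1,0,0,0,0,0,0],
  ],
  grip_force=40,
)

```text
t: 11.35
ee_pos: [0.4319, 0.3008, 0.0496]
eef_rot: [-2.012, 2.409, -0.012]
ft_force: [-1.4, 0.8, 5.9]
gripper_width: 0.604
```

```bash
python3 -c "
from h import *
print(togo([.5955,.0015,.23],-.177+np.pi/2),r.state()['ee_pos'])"
```

```text
(array([ 265.8, -215.7, -178.1]), np.float64(-0.002)) [0.43193782 0.30079964 0.04956176]
```

Emit:
play_rows(
  motion=[
    [1,0,0,-12,0,0,0],
    [1,0,0,-40,0,0,0],
    [1,0,0,-75,0,0,0],
    [1,6,-5,-112,0,0,0],
    [1,26,-21,-145,0,0,0],
    [1,54,-44,-168,0,0,0],
    [1,83,-67,-178,0,0,0],
    [1,112,-91,-178,0,0,0],
  ],
)

```text
t: 12.02
ee_pos: [0.5021, 0.174, 0.2331]
eef_rot: [-2.01, 2.403, -0.018]
ft_force: [0.4, 0.3, -1.6]
gripper_width: 0.599
```

Emit:
play_rows(
  motion=[
    [1,25,-20,0,0,0,0],
    [1,45,-37,0,0,0,0],
    [1,58,-47,0,0,0,0],
    [1,62,-50,0,0,0,0],
    [1,62,-50,0,0,0,0],
  ],
)

```text
t: 12.43
ee_pos: [0.5402, 0.1031, 0.2338]
eef_rot: [-2.008, 2.406, -0.017]
ft_force: [-0.1, 0.1, -2.2]
gripper_width: 0.6
```

```bash
python3 wtray.py fuel .595 .0015 -.177;python3 -c "
from h import *
print(togo([.5955,.0015,.13],-.177+np.pi/2),r.state()['ee_pos'])"
```

```text
[ 0.597   0.0028 -0.1772] 0.947
(array([ 92.1, -71.9, 104.7]), np.float64(0.0)) [0.5395336  0.1051463  0.23371341]
```

View pics/t_fuel.png

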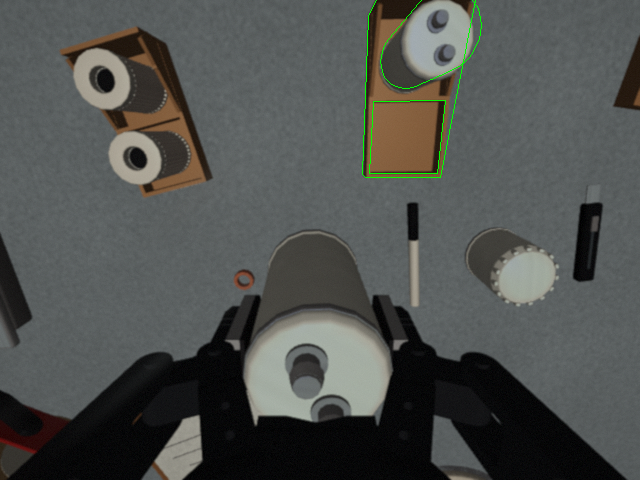

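Emit:
play_rows(
  motion=[
    [1,12,-9,0,0,0,0],
    [1,38,-29,0,0,0,0],
    [1,64,-50,0,0,0,0],
    [1,83,-65,10,0,0,0],
    [1,92,-72,35,0,0,0],
    [1,92,-72,65,0,0,0],
    [1,92,-72,92,0,0,0],
    [1,92,-72,104,0,0,0],
  ],
)

```text
t: 13.25
ee_pos: [0.593, 0.0021, 0.1263]
eef_rot: [-2.015, 2.406, -0.008]
ft_force: [-1.3, 0.3, -2.2]
gripper_width: 0.601
```

```bash
python3 -c "
from h import *
cams.read_camera('wrist')
print(togo([.5955,.002,.055],-.177+np.pi/2),r.state()['ee_pos'])"
```

```text
(array([-0.2, -3. , 70.2]), np.float64(0.001)) [0.59222175 0.00238402 0.12523077]
```

Emit:
play_rows(
  motion=[
    [1,0,-3,8,0,0,0],
    [1,0,-3,22,0,0,0],
    [1,0,-3,37,0,0,0],
    [1,0,-3,50,0,0,0],
    [1,0,-3,60,0,0,0],
    [1,0,-3,66,0,0,0],
    [1,0,-3,69,0,0,0],
    [1,0,-3,70,0,0,0],
  ],
)

```text
t: 13.97
ee_pos: [0.5956, 0.0018, 0.0551]
eef_rot: [-2.016, 2.406, -0.006]
ft_force: [0.2, -0.8, -1.8]
gripper_width: 0.603
```

Emit:
play_rows(
  motion=[
    [1,0,0,0,0,0,0],
    [1,0,0,0,0,0,0],
  ],
)

```text
t: 14.13
ee_pos: [0.5962, 0.0017, 0.0559]
eef_rot: [-2.015, 2.406, -0.007]
ft_force: [-0.2, -0.3, -1.6]
gripper_width: 0.603
```

Emit:
play_rows(
  motion=[
    [1,0,0,1,0,0,0],
    [1,0,0,2,0,0,0],
    [1,0,0,2,0,0,0],
    [-1,0,0,2,0,0,0],
    [-1,0,0,2,0,0,0],
    [-1,0,0,2,0,0,0],
    [-1,0,0,2,0,0,0],
  ],
)

```text
t: 14.72
ee_pos: [0.5966, 0.0016, 0.0543]
eef_rot: [-2.015, 2.405, -0.008]
ft_force: [0.4, 0.8, -0.3]
gripper_width: 1.005
```

Emit:
play_rows(
  motion=[
    [-1,0,0,0,0,0,0],
    [-1,0,0,-10,0,0,0],
    [-1,0,0,-35,0,0,0],
    [-1,0,0,-70,0,0,0],
    [-1,0,0,-108,0,0,0],
    [-1,0,0,-145,0,0,0],
    [-1,0,0,-170,0,0,0],
    [-1,0,0,-180,0,0,0],
  ],
)

```text
t: 15.38
ee_pos: [0.5978, 0.0015, 0.2408]
eef_rot: [-2.011, 2.401, -0.02]
ft_force: [0.9, -0.4, 1.2]
gripper_width: 0.999
```

```bash
python3 -c "
from h import *
cv2.imwrite('pics/p2.png',cams.read_camera('wrist')[:,:,::-1])
print(togo([.4446,-.089,.23],-.31+np.pi/2))"
```

```text
(array([115.9, 135.2,   8.5]), np.float64(0.134))
```

View pics/p2.png

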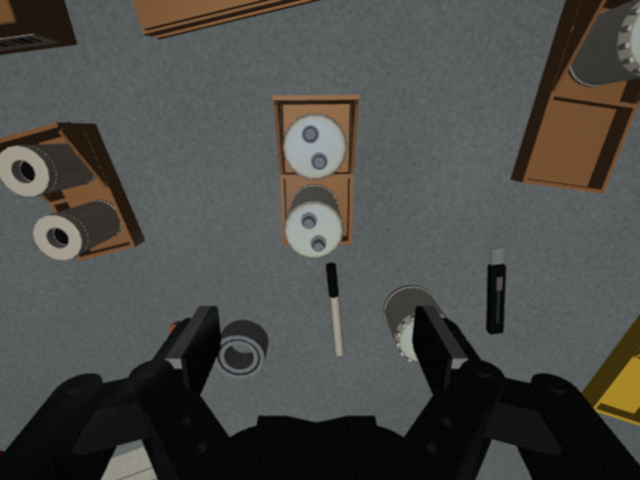

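Emit:
play_rows(
  motion=[
    [-1,8,9,1,0,0,0.03],
    [-1,28,33,3,0,0,0.06],
    [-1,52,61,5,0,0,0.09],
    [-1,76,89,7,0,0,0.12],
    [-1,97,113,8,0,0,0.134],
    [-1,110,129,8,0,0,0.134],
    [-1,116,135,8,0,0,0.134],
    [-1,116,135,8,0,0,0.134],
  ],
)

```text
t: 16.1
ee_pos: [0.4434, -0.0895, 0.2292]
eef_rot: [-1.844, 2.532, -0.016]
ft_force: [0.3, 0.7, -0.5]
gripper_width: 0.996
```

```bash
python3 look.py oil .4446 -.089; python3 -c "
from h import *
print(togo([.4446,-.089,.03],-.31+np.pi/2),r.state()['ee_pos'])"
```

```text
top none
wrist 0.6 [ 0.4483 -0.09  ] 0.919
(array([  1. ,   3.9, 200.2]), np.float64(0.001)) [ 0.44553135 -0.08863788  0.23024585]
```

View pics/w_oil.png

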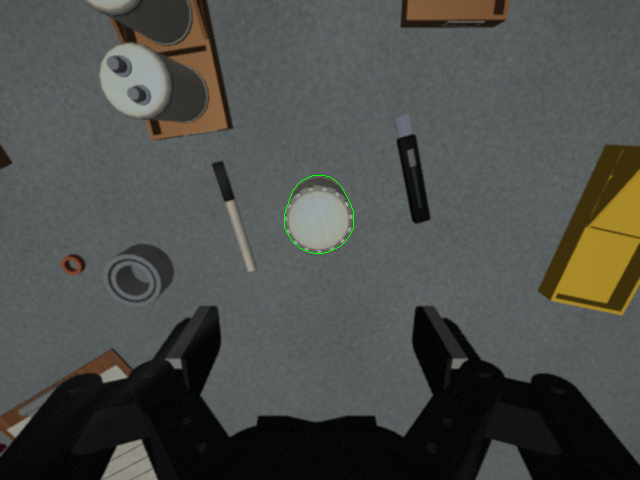

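```bash
python3 -c "
from h import *
print(togo([.4465,-.0895,.027],-.31+np.pi/2))"
```

```text
(array([  0.9,   2. , 203.2]), np.float64(0.001))
```

Emit:
play_rows(
  motion=[
    [-1,1,2,12,0,0,0],
    [-1,1,2,45,0,0,0],
    [-1,1,2,82,0,0,0],
    [-1,1,2,118,0,0,0],
    [-1,1,2,150,0,0,0],
    [-1,1,2,178,0,0,0],
    [-1,1,2,197,0,0,0],
    [-1,1,2,203,0,0,0],
  ],
)

```text
t: 16.97
ee_pos: [0.4445, -0.0878, 0.0236]
eef_rot: [-1.85, 2.529, -0.009]
ft_force: [-1.2, -0.9, -0.4]
gripper_width: 1.001
```

Emit:
play_rows(
  motion=[
    [-1,0,0,0,0,0,0],
    [1,0,0,0,0,0,0],
    [1,0,0,0,0,0,0],
    [1,0,0,0,0,0,0],
    [1,0,0,0,0,0,0],
    [1,0,0,0,0,0,0],
    [1,0,0,0,0,0,0],
  ],
  grip_force=50,
)

```text
t: 17.55
ee_pos: [0.4462, -0.0885, 0.0254]
eef_rot: [-1.849, 2.528, -0.014]
ft_force: [1.1, 2.0, 7.3]
gripper_width: 0.732
```

```bash
python3 -c "
from h import *
print(togo([.617,-.2745,.22],-.31+np.pi/2),r.state()['ee_pos'])"
```

```text
(array([ 125. , -221.6, -192.1]), np.float64(0.002)) [ 0.44623155 -0.0884624   0.02540491]
```

Emit:
play_rows(
  motion=[
    [1,0,0,-12,0,0,0],
    [1,0,0,-40,0,0,0],
    [1,0,0,-75,0,0,0],
    [1,3,-5,-112,0,0,0],
    [1,11,-20,-147,0,0,0],
    [1,25,-44,-174,0,0,0],
    [1,42,-74,-190,0,0,0],
    [1,56,-99,-192,0,0,0],
  ],
)

```text
t: 18.22
ee_pos: [0.5239, -0.1739, 0.2235]
eef_rot: [-1.847, 2.525, -0.027]
ft_force: [0.1, -1.0, -1.8]
gripper_width: 0.732
```

Emit:
play_rows(
  motion=[
    [1,6,-11,0,0,0,0],
    [1,9,-16,0,0,0,0],
    [1,9,-16,0,0,0,0],
  ],
)

```text
t: 18.47
ee_pos: [0.5365, -0.1878, 0.2234]
eef_rot: [-1.846, 2.526, -0.025]
ft_force: [-0.6, 0.5, -2.8]
gripper_width: 0.735
```

```bash
python3 wtray.py oil .617 -.2745 -.31;python3 -c "
from h import *
print(togo([.6175,-.2745,.11],-.31+np.pi/2),r.state()['ee_pos'])"
```

```text
[ 0.6187 -0.2729 -0.2997] 0.951
(array([  59.6, -102.9,  114.8]), np.float64(0.003)) [ 0.53536176 -0.18608031  0.22287268]
```

View pics/t_oil.png

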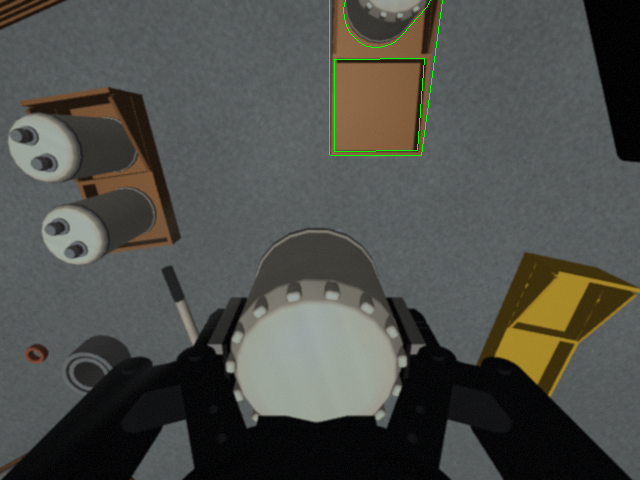

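Emit:
play_rows(
  motion=[
    [1,6,-10,0,0,0,0],
    [1,19,-33,0,0,0,0],
    [1,35,-61,0,0,0,0],
    [1,49,-86,8,0,0,0],
    [1,57,-100,32,0,0,0],
    [1,59,-103,64,0,0,0],
    [1,59,-103,94,0,0,0],
    [1,59,-103,112,0,0,0],
  ],
)

```text
t: 19.28
ee_pos: [0.6153, -0.2718, 0.108]
eef_rot: [-1.85, 2.527, -0.012]
ft_force: [-0.2, 0.1, -3.0]
gripper_width: 0.734
```

```bash
python3 -c "
from h import *
cams.read_camera('wrist')
print(togo([.6178,-.2738,.031],-.305+np.pi/2),r.state()['ee_pos'])"
```

```text
(array([ 2.2, -4.6, 73.5]), np.float64(-0.002)) [ 0.61353587 -0.27048393  0.10447323]
```

Emit:
play_rows(
  motion=[
    [1,2,-4,8,0,0,0],
    [1,2,-4,22,0,0,0],
    [1,2,-4,37,0,0,0],
    [1,2,-4,51,0,0,0],
    [1,2,-4,62,0,0,0],
    [1,2,-4,69,0,0,0],
    [1,2,-4,72,0,0,0],
    [1,2,-4,73,0,0,0],
  ],
)

```text
t: 20.0
ee_pos: [0.6172, -0.2733, 0.0309]
eef_rot: [-1.851, 2.528, -0.003]
ft_force: [-0.4, 0.2, -2.2]
gripper_width: 0.732
```

Emit:
play_rows(
  motion=[
    [1,0,0,0,0,0,0],
    [1,0,0,0,0,0,0],
  ],
)

```text
t: 20.17
ee_pos: [0.6177, -0.2737, 0.0317]
eef_rot: [-1.851, 2.528, -0.005]
ft_force: [-1.1, 0.5, -2.9]
gripper_width: 0.729
```

Emit:
play_rows(
  motion=[
    [1,0,0,1,0,0,0],
    [1,0,0,2,0,0,0],
    [1,0,0,2,0,0,0],
    [-1,0,0,2,0,0,0],
    [-1,0,0,2,0,0,0],
    [-1,0,0,2,0,0,0],
    [-1,0,0,2,0,0,0],
  ],
)

```text
t: 20.75
ee_pos: [0.6181, -0.2739, 0.0302]
eef_rot: [-1.851, 2.528, -0.007]
ft_force: [0.1, 0.0, -0.0]
gripper_width: 1.002
```

Emit:
play_rows(
  motion=[
    [-1,0,0,0,0,0,0],
    [-1,0,0,-10,0,0,0],
    [-1,0,0,-35,0,0,0],
    [-1,0,0,-70,0,0,0],
    [-1,0,0,-108,0,0,0],
    [-1,0,0,-145,0,0,0],
    [-1,0,0,-175,0,0,0],
    [-1,0,0,-190,0,0,0],
  ],
)

```text
t: 21.42
ee_pos: [0.6181, -0.2755, 0.2273]
eef_rot: [-1.849, 2.525, -0.02]
ft_force: [1.1, -0.1, 0.0]
gripper_width: 1.002
```

Emit:
play_rows(
  motion=[
    [-1,0,15,-5,0,0,0],
    [-1,0,45,-15,0,0,0],
    [-1,0,75,-25,0,0,0],
    [-1,0,105,-30,0,0,0],
    [-1,0,125,-30,0,0,0],
    [-1,0,130,-30,0,0,0],
    [-1,0,130,-30,0,0,0],
  ],
)

```text
t: 22.0
ee_pos: [0.4932, -0.2359, 0.2562]
eef_rot: [-1.848, 2.525, -0.022]
ft_force: [-0.4, -0.2, 0.0]
gripper_width: 1.003
```

```bash
cat > fin.py <<'E'
from h import *
T={"oil":(.618,-.2733,-.305,.086,.032,.076),"fuel":(.5965,.002,-.177,.074,.026,.1),"element":(.624,.2475,.07,.066,.023,.074)}
ims=[]
for c,crop in(("top",(100,230,140,490)),("side",(140,320,110,440))):
    m=cams.camera_model(c); im=cams.read_camera(c)[:,:,::-1].copy()
    for k,(x,y,t,p,rad,h) in T.items():
        for n in("loose_","stock_"):
            for d in cams.regions_of(c,n+k):
                v,q=fit([(m,d["region"])],lambda v:[cyl(v[0],v[1],rad,.004,h+.004)],back(m,d["location"],.05)[:2],(.01,.01))
                e=v-[x,y]; a=np.array([np.cos(t),np.sin(t)]); print(c,n+k,round(d["conf"],2),"in tray frame mm",np.round([e@a*1e3,e@[-a[1],a[0]]*1e3],1),"iou",round(q,2))
    a,b,e,f=crop; ims.append(cv2.resize(im[a:b,e:f],(790,295),interpolation=cv2.INTER_CUBIC))
cv2.imwrite("pics/fin.png",np.vstack(ims)); print(r.state()["ee_pos"])
E
python3 fin.py
```

```text
top stock_oil 0.7 in tray frame mm [83.6 -0.9] iou 0.88
top loose_fuel 0.66 in tray frame mm [-3.1  2.1] iou 0.95
top stock_fuel 0.79 in tray frame mm [67.1  2.2] iou 0.91
top loose_element 0.79 in tray frame mm [-1.4 -0.8] iou 0.95
top loose_element 0.42 in tray frame mm [ -42.1 -510.1] iou 0.78
top stock_element 0.92 in tray frame mm [64.4  0.7] iou 0.96
side loose_oil 0.85 in tray frame mm [ 23.9 -20.6] iou 0.78
side stock_oil 0.71 in tray frame mm [112.2 -17.5] iou 0.75
side stock_oil 0.68 in tray frame mm [-58.7 305.8] iou 0.35
side loose_fuel 0.86 in tray frame mm [ 13.5 -12.1] iou 0.89
side stock_fuel 0.59 in tray frame mm [ 88.5 -16.8] iou 0.77
side loose_element 0.83 in tray frame mm [ 10.2 -10.7] iou 0.82
side loose_element 0.69 in tray frame mm [ -38.5 -531.6] iou 0.75
side loose_element 0.6 in tray frame mm [71.3 -8.8] iou 0.81
side stock_element 0.82 in tray frame mm [ 77.5 -13.1] iou 0.8
[ 0.49370635 -0.23611386  0.2550705 ]
```

View pics/fin.png

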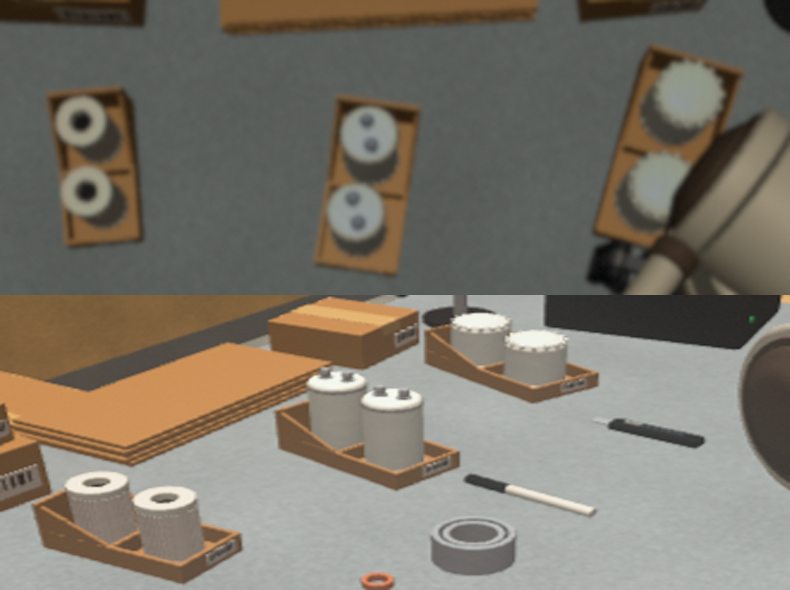

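```bash
python3 -c "
from cell import r
print(r.state()['qvel'].round(3)); print(r.hand_in())"
```

```text
[ 0.    -0.002  0.001 -0.     0.     0.001]
the job is handed in; nothing more can be done
None
```

I stood all three loose filters upright in the empty cells of their own trays and handed the job in; the robot's clock was at about 22 s of the 88 s. Nothing was dropped. The hand-in gives no verdict, so what follows rests on my own checks.

- **Placed filters:** the final top and side pictures show every filter, loose and stock, upright in its cell. The top-camera fit put the fuel filter about 4 mm and the element about 2 mm from the cell centre, against the 13 mm allowed.
- **Oil filter:** the arm hid it from the top camera, so there is no top fit for it. Its place rests on the gripper position at release, about 1 mm from the cell centre, and on the picture.
- **Stock filters and bearing:** the stock filters measured 84, 67 and 64 mm along their trays (oil, fuel, element), above the limits of 73, 61 and 53 mm. The bearing was never touched, and it looks unmoved.
- **Arm:** it ended at rest, clear of everything, with the gripper open.

**Disagreement:** the side-camera fits put the filters 13–30 mm away from those positions. The walls hide the filters' feet from that camera, and the untouched stock filters came out shifted in the same direction, so I set those fits aside.

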